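# Set the stock tags on the heel trays

## Robot

A 6-joint arm with a two-finger parallel gripper is mounted at the origin on the work surface. World frame = base frame: x ahead of the robot, y to its left, z up, the work surface at z = 0. Lengths are in m, angles in degrees, forces in N, time in s.
With the tool pointing down it reaches from about 0.3 to 0.75 m from the base axis. Payload 8.5 kg.
Tool frame: the origin (TCP) lies at the very end of the fingers, on their centre line; the grasp point (between the pads) lies 19 mm behind it; z points along the fingers, y is the direction in which the jaws open and shut (so a half turn about z gives the same grasp; the last joint's range is limited). The gripper opens to 85 mm and grips with 20 to 120 N. Pads are 22 mm wide; open, the fingers measure 114 mm over their backs; the gripper's body (76 mm by 85 mm) begins 54 mm behind the grasp point. The pads swing forward as they close: fully open they stand 13 mm farther back than shut.
Start: joints at [-85.846, 21.807, 74.336, -0, 83.858, -12.336], TCP at [0.156, -0.527, 0.201] pointing down, gripper open.
Joint ranges: [-178.18, 178.18], [-50.72, 133.34], [12.68, 142.11], [-81.47, 261.47], [9.98, 163.14], [-165.26, 165.26]. Speed limits (degrees/s): [136.94, 136.94, 180, 180, 180, 180].

## Interface

Orientations are given as a 3x3 rotation matrix whose columns are the frame's x, y, z axes.
In Python, from rig import env, vision, close_job, spotter gives the robot as it stands. The module is installed in compiled form; this text tells all that it offers.
- The arm moves only by the tool jog_arm, never from a script. Its argument "plan" is a list that holds one entry, the list of rows, each a list of 6 numbers: the shift along the tool's x, y, z in units of 40 mm (1.0 is 40 mm), then the turn, a rotation vector about the tool's x, y, z in units of 0.15 rad (1.0 is 0.15 rad). A call has 1 to 10 rows; each row shifts and turns the commanded pose from where the row before left it, along the tool's axes as they then stand; what a row does not reach is not made up. A row lasts 1/10 s, in which the tool goes at most 50 mm and 8.59 degrees, less where a joint would pass 70% of its speed; a pose out of reach is approached as far as the arm can. A call with a number of a shift or a turn outside -1 to 1 is refused whole. A call with a gripper value outside its range is refused whole. "grip" is the opening, from -1 (shut) to 1 (fully open), set as the call begins (left out, the last holds). The fingers move at their own pace and stop on an object; "squeeze" is the grip in N (left out, the last holds). Time passes only in rows, so rows that do not move let the fingers close. It gives the time, the measured TCP pose, the force and the opening at its end, in the units of the state.
- env.observe(): the state, without advancing time (a new reading comes with each control period).
- vision.get_image(name): name is "scene" or "top" or "wrist"; returns (picture, depth): 384x512x3 uint8, red, green, blue; 384x512 float32, m along the optical axis (not along the pixel's ray), 0 where there is no reading.
- vision.camera_info(name): a dict with "fx", "fy", "cx", "cy" (pixels), "rvec" (rotation vector, rad) and "tvec" (3), from world to camera coordinates, as OpenCV has them. Camera axes: x right, y down, z forward; pixel columns grow to the right and rows downward; lengths in m; the calibration is good to about 2 mm. A picture is of the moment at which its call begins: read the wrist's pose just before it. camera_info takes no time and is no camera call; for the wrist camera it gives the pose at the moment of the call.
- close_job(): hands the job in, once; it reports no verdict.
Trained networks look in the newest picture that a camera, given by its name, has taken for a name from the list of things; names that differ only in an ending like _2 or _b are one class to them, and where a whole thing is asked for, a point or a joint stands for the part that bears it (a point fixed in the world has none). Each returns a list of dicts, best first, with "score" (0 to 1); they miss things now and then, are a little off and sometimes report something else, mostly with a low value. They report only what shows in the picture. A call takes as long as a camera call. They do not tell look-alikes from the thing itself.
- spotter.trace(camera, query): "pixels" (384x512 bool, what is visible of it) and "rect" ([left, top, right, bottom] in pixels, round what is visible of it).
The state is a dict: "time_s": time; "q": joint angles; "qvel": joint speeds; "joint_efforts": joint torques, N m; "position": TCP position; "tool_rot": TCP orientation; "ft_force": force on the tool from outside, world axes, zero at the start; "wrist_torque": the same for the moment, N m; "grip_width": finger opening in m.
Only numpy, scipy, OpenCV 4.12 (cv2) and the standard library are available. Lean on these libraries where they do the work, as an engineer would, in place of code of your own. Each camera call takes 0.05 s, during which the arm holds its last target.

## Task

Each heel tray on the shoemaker's bench has a hinged tag opposite it on the board. With the fingertips, push over whichever tags are wrong, so that only the trays filled to the brim with heels have their tag leaning away from the robot, over the tray, disc face up, and every other tag leans back to the robot's side with its bar face up. Leave tags that are already right as they are, and don't shift or pick up the trays, hammer, jar or tack tin.

Things in the scene. Friction and masses are not known exactly. Their poses are not given: they have to be found in the camera images.
- tag_a (a joint): hinge angle of this tag. 0: leans 0.55 rad from upright to the robot's side, bar face up; 0.55: upright; 1.10: leans as far the other way, over its tray, disc face up. Nearly free hinge with a stop at both ends: past upright it falls over by itself. All tags alike: aluminium plate 60 mm wide, 72 long, 4 thick, about 50 g, raised disc on one face, raised bar on the other.
- tag_a_hinge (a point): middle of tag a's hinge line on top of the board, 135 mm above the table; its x axis points square to the board from the robot's side towards the trays, its y axis runs along the hinge line and the board, z up. The tags stand 118 mm apart along the board; which one stands where varies. Hinge ears reach 6 mm above this point.
- tag_a_edge (a point): middle of tag a's free (upper) edge, 75 mm from the hinge line; moves with the tag. At either rest it is 64 mm above the hinge line and 39 mm to one side. Pushed level near this edge, the tag swings up freely.
- tag_b (a joint): hinge angle of this tag. 0: leans 0.55 rad from upright to the robot's side, bar face up; 0.55: upright; 1.10: leans as far the other way, over its tray, disc face up. Nearly free hinge with a stop at both ends: past upright it falls over by itself. All tags alike: aluminium plate 60 mm wide, 72 long, 4 thick, about 50 g, raised disc on one face, raised bar on the other.
- tag_b_hinge (a point): middle of tag b's hinge line on top of the board, 135 mm above the table; its x axis points square to the board from the robot's side towards the trays, its y axis runs along the hinge line and the board, z up. The tags stand 118 mm apart along the board; which one stands where varies. Hinge ears reach 6 mm above this point.
- tag_b_edge (a point): middle of tag b's free (upper) edge, 75 mm from the hinge line; moves with the tag. At either rest it is 64 mm above the hinge line and 39 mm to one side. Pushed level near this edge, the tag swings up freely.
- tag_c (a joint): hinge angle of this tag. 0: leans 0.55 rad from upright to the robot's side, bar face up; 0.55: upright; 1.10: leans as far the other way, over its tray, disc face up. Nearly free hinge with a stop at both ends: past upright it falls over by itself. All tags alike: aluminium plate 60 mm wide, 72 long, 4 thick, about 50 g, raised disc on one face, raised bar on the other.
- tag_c_hinge (a point): middle of tag c's hinge line on top of the board, 135 mm above the table; its x axis points square to the board from the robot's side towards the trays, its y axis runs along the hinge line and the board, z up. The tags stand 118 mm apart along the board; which one stands where varies. Hinge ears reach 6 mm above this point.
- tag_c_edge (a point): middle of tag c's free (upper) edge, 75 mm from the hinge line; moves with the tag. At either rest it is 64 mm above the hinge line and 39 mm to one side. Pushed level near this edge, the tag swings up freely.
- tag_d (a joint): hinge angle of this tag. 0: leans 0.55 rad from upright to the robot's side, bar face up; 0.55: upright; 1.10: leans as far the other way, over its tray, disc face up. Nearly free hinge with a stop at both ends: past upright it falls over by itself. All tags alike: aluminium plate 60 mm wide, 72 long, 4 thick, about 50 g, raised disc on one face, raised bar on the other.
- tag_d_hinge (a point): middle of tag d's hinge line on top of the board, 135 mm above the table; its x axis points square to the board from the robot's side towards the trays, its y axis runs along the hinge line and the board, z up. The tags stand 118 mm apart along the board; which one stands where varies. Hinge ears reach 6 mm above this point.
- tag_d_edge (a point): middle of tag d's free (upper) edge, 75 mm from the hinge line; moves with the tag. At either rest it is 64 mm above the hinge line and 39 mm to one side. Pushed level near this edge, the tag swings up freely.
- tray_w_mid (a point): centre of a loose wooden tray, half-way up, 27.5 mm above the table; tray 130 mm (across the board) x 100 mm (along it), 55 mm high, walls 5 mm; filled to the brim with black rubber shoe heels, a few heaped 20 mm above the rim. Each tray stands beyond the board right opposite its own tag (centre about 120 mm from that hinge); which tray stands where varies.
- tray_x_mid (a point): centre of a loose wooden tray, half-way up, 27.5 mm above the table; tray 130 mm (across the board) x 100 mm (along it), 55 mm high, walls 5 mm; filled to the brim with black rubber shoe heels, a few heaped 20 mm above the rim. Each tray stands beyond the board right opposite its own tag (centre about 120 mm from that hinge); which tray stands where varies.
- tray_y_mid (a point): centre of a loose wooden tray, half-way up, 27.5 mm above the table; tray 130 mm (across the board) x 100 mm (along it), 55 mm high, walls 5 mm; only two heels lie on its floor: not full. Each tray stands beyond the board right opposite its own tag (centre about 120 mm from that hinge); which tray stands where varies.
- tray_z_mid (a point): centre of a loose wooden tray, half-way up, 27.5 mm above the table; tray 130 mm (across the board) x 100 mm (along it), 55 mm high, walls 5 mm; empty: not full. Each tray stands beyond the board right opposite its own tag (centre about 120 mm from that hinge); which tray stands where varies.
- board: fixed plywood board standing on the table, 490 mm long (its y axis), 18 mm thick, its top 126 mm above the table, on a foot 80 mm wide and 15 mm high. Origin: middle of its underside; x points to the trays.
- hammer_grip (a point): loose hammer, 240 mm long, lying on the table on the robot's side of the board; point on its handle 59 mm from the head's middle. Bystander.
- jar: loose closed amber glass jar, 70 mm across, 100 mm high, beyond the board's right end; origin at the centre of its underside. Bystander.
- tack_tin: loose open tin of tacks, 90 x 70 mm, 30 mm high, beyond the board's left end; origin at the centre of its underside. Bystander.
Mind the look-alikes: they are no part of the job. Leave any purple look-alike of the part that bears tray_y_mid alone. Leave any yellow look-alike of the part that bears tray_x_mid alone.

How it is judged (in metres and radians):
At the end, for the whole second after the job is handed in: Every tag opposite a full tray is fully over on the tray side (joint above 0.95 rad), every tag opposite a tray that is empty or nearly so is fully over on the robot's side (below 0.15 rad), all at rest; trays within 20 mm and hammer, jar and tin within 30 mm of where they stood ((((horizontal distance between tag_a_hinge and tray_w_mid below 0.145 m or horizontal distance between tag_a_hinge and tray_x_mid below 0.145 m) and value of joint tag_a above 0.95 rad) or ((horizontal distance between tag_a_hinge and tray_y_mid below 0.145 m or horizontal distance between tag_a_hinge and tray_z_mid below 0.145 m) and value of joint tag_a below 0.15 rad)) and (((horizontal distance between tag_b_hinge and tray_w_mid below 0.145 m or horizontal distance between tag_b_hinge and tray_x_mid below 0.145 m) and value of joint tag_b above 0.95 rad) or ((horizontal distance between tag_b_hinge and tray_y_mid below 0.145 m or horizontal distance between tag_b_hinge and tray_z_mid below 0.145 m) and value of joint tag_b below 0.15 rad)) and (((horizontal distance between tag_c_hinge and tray_w_mid below 0.145 m or horizontal distance between tag_c_hinge and tray_x_mid below 0.145 m) and value of joint tag_c above 0.95 rad) or ((horizontal distance between tag_c_hinge and tray_y_mid below 0.145 m or horizontal distance between tag_c_hinge and tray_z_mid below 0.145 m) and value of joint tag_c below 0.15 rad)) and (((horizontal distance between tag_d_hinge and tray_w_mid below 0.145 m or horizontal distance between tag_d_hinge and tray_x_mid below 0.145 m) and value of joint tag_d above 0.95 rad) or ((horizontal distance between tag_d_hinge and tray_y_mid below 0.145 m or horizontal distance between tag_d_hinge and tray_z_mid below 0.145 m) and value of joint tag_d below 0.15 rad)) and velocity of joint tag_a between -0.1 and 0.1 rad/s and velocity of joint tag_b between -0.1 and 0.1 rad/s and velocity of joint tag_c between -0.1 and 0.1 rad/s and velocity of joint tag_d between -0.1 and 0.1 rad/s and distance of each of tray_w_mid, tray_x_mid, tray_y_mid, tray_z_mid from where it was at the start of the episode below 0.02 m and distance of each of hammer_grip, jar, tack_tin from where it was at the start of the episode below 0.03 m); the robot touches nothing.
It fails at once if a tag that was already right is pushed past upright (((horizontal distance between tag_a_hinge and tray_y_mid below 0.145 m or horizontal distance between tag_a_hinge and tray_z_mid below 0.145 m) and value of joint tag_a above 0.55 rad) or ((horizontal distance between tag_b_hinge and tray_w_mid below 0.145 m or horizontal distance between tag_b_hinge and tray_x_mid below 0.145 m) and value of joint tag_b below 0.55 rad) or ((horizontal distance between tag_c_hinge and tray_y_mid below 0.145 m or horizontal distance between tag_c_hinge and tray_z_mid below 0.145 m) and value of joint tag_c above 0.55 rad) or ((horizontal distance between tag_d_hinge and tray_y_mid below 0.145 m or horizontal distance between tag_d_hinge and tray_z_mid below 0.145 m) and value of joint tag_d above 0.55 rad)).
It fails at once if a tray is shifted by more than 20 mm or lifted (not (distance of tray_w_mid from where it was at the start of the episode below 0.02 m) or not (distance of tray_x_mid from where it was at the start of the episode below 0.02 m) or not (distance of tray_y_mid from where it was at the start of the episode below 0.02 m) or not (distance of tray_z_mid from where it was at the start of the episode below 0.02 m)).
It fails at once if the hammer, jar or tin is shifted by more than 30 mm or lifted (not (distance of hammer_grip from where it was at the start of the episode below 0.03 m) or not (distance of jar from where it was at the start of the episode below 0.03 m) or not (distance of tack_tin from where it was at the start of the episode below 0.03 m)).
It also fails if it takes over 48 s, if anything falls off the work surface, if the arm or the gripper's body presses on something with over 40 N, if the wrist force passes 120 N, or if a joint passes its speed limit or range.

## Working session

There is one attempt and no reset: what is moved stays moved. The work goes in short steps, Python scripts to look and compute and a tool call to move; the robot and the scene stay as the last step left them, time stands still between calls to the robot, and variables do not carry over. Pictures are saved under pics/ and viewed, and the job is handed in when it is done.

Besides the shell and the picture viewer there is one more tool, called as name(argument=value, ...), one argument or row to a line, values as JSON. jog_arm: Moves the arm, as the interface text tells. Its arguments: {"type":"object","properties":{"plan":{"type":"array"},"grip":{"type":"number"},"squeeze":{"type":"number"}},"required":["plan"]}

```bash
mkdir -p pics; python3 - <<'E'
from rig import env, vision
import cv2
s=env.observe();print(s['time_s'],s['position'],s['tool_rot'],s['grip_width'])
for n in('scene','top','wrist'):
    p,d=vision.get_image(n);cv2.imwrite(f'pics/{n}0.png',p[:,:,::-1]);
    import numpy as np;np.save(f'{n}_d.npy',d);print(n,vision.camera_info(n))
E
```

```text
0.0 [ 0.15608061 -0.52703951  0.20069437] [[ 9.58873797e-01  2.83832746e-01 -1.17258314e-04]
 [ 2.83832600e-01 -9.58872688e-01  1.49131955e-03]
 [ 3.10849527e-04 -1.46326897e-03 -9.99998881e-01]] 0.08563129830033453
scene {'fx': 367.19490022955614, 'fy': 367.19490022955614, 'cx': 253.28662495475112, 'cy': 185.886839747548, 'rvec': array([ 1.5626995 ,  2.14817495, -0.71833361]), 'tvec': array([ 0.09352132, -0.33718216,  1.57843959])}
top {'fx': 420.1739832628453, 'fy': 420.1739832628453, 'cx': 251.2517199126725, 'cy': 193.65184434431902, 'rvec': array([ 2.11438475, -2.10891079,  0.21596873]), 'tvec': array([0.06614416, 0.57535083, 1.36664712])}
wrist {'fx': 295.6162329738979, 'fy': 295.6162329738979, 'cx': 251.77661826895476, 'cy': 194.0226692109864, 'rvec': array([-2.32236327,  1.73604315,  0.25564967]), 'tvec': array([-0.54838855, -0.03692167,  0.38000228])}
```

View pics/scene0.png

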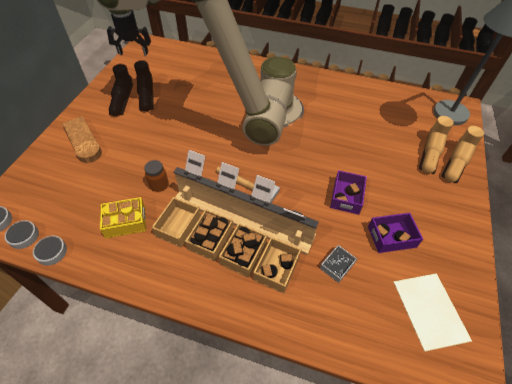

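View pics/top0.png

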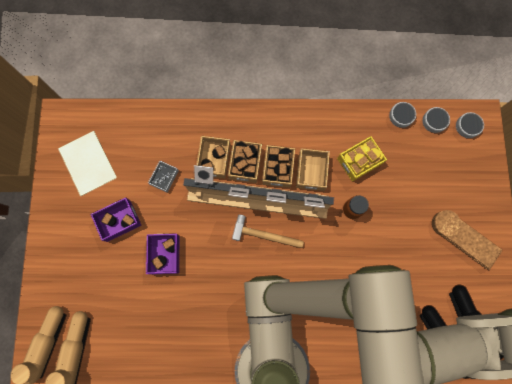

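View pics/wrist0.png

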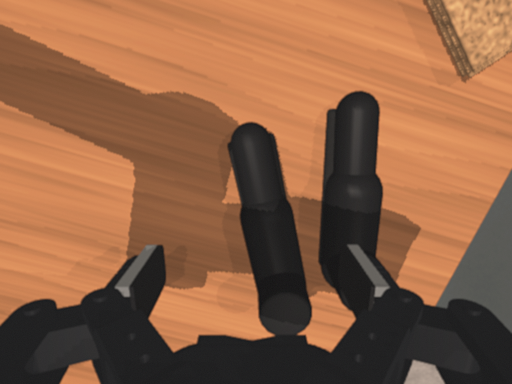

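```bash
cat > h.py <<'E'
import numpy as np,cv2
from rig import env,vision,spotter
def world(n,u,v,d):
    c=vision.camera_info(n);R,_=cv2.Rodrigues(c['rvec'])
    P=np.stack([(u-c['cx'])/c['fx']*d,(v-c['cy'])/c['fy']*d,d],-1)
    return (P-c['tvec'])@R
def proj(n,P):
    c=vision.camera_info(n)
    K=np.array([[c['fx'],0,c['cx']],[0,c['fy'],c['cy']],[0,0,1]])
    return cv2.projectPoints(np.float64(P).reshape(-1,3),c['rvec'],c['tvec'],K,None)[0][:,0]
E
python3 - <<'E'
from h import *
for n in('scene','top'):
    p,d=vision.get_image(n)
    x0,y0,x1,y1={'scene':(140,140,330,300),'top':(175,120,385,260)}[n]
    cv2.imwrite(f'pics/{n}z.png',cv2.resize(p[y0:y1,x0:x1,::-1],None,fx=3.8,fy=3.7,interpolation=2))
    for q in('tag_a','tray_w_mid','tray_y_mid','tray_z_mid','board','hammer_grip','jar','tack_tin'):
        for r in spotter.trace(n,q)[:7]:
            v,u=np.nonzero(r['pixels']); dd=d[v,u];k=dd>0
            W=world(n,u[k],v[k],dd[k])
            print(n,q,round(r['score'],2),np.round(r['rect']),'med',np.median(W,0).round(3),'lo',np.percentile(W,3,0).round(3),'hi',np.percentile(W,97,0).round(3))
print(env.observe()['time_s'])
E
```

```text
scene tag_a 0.89 [217. 164. 239. 186.] med [ 0.544 -0.007  0.171] lo [ 0.525 -0.034  0.142] hi [0.561 0.019 0.198]
scene tag_a 0.86 [182. 151. 204. 175.] med [ 0.528 -0.127  0.169] lo [ 0.425 -0.158  0.002] hi [ 0.547 -0.098  0.199]
scene tag_a 0.62 [253. 178. 275. 202.] med [0.558 0.109 0.17 ] lo [0.537 0.08  0.135] hi [0.577 0.136 0.199]
scene tag_a 0.42 [283. 207. 305. 217.] med [0.627 0.218 0.193] lo [0.568 0.189 0.111] hi [0.635 0.246 0.201]
scene tray_w_mid 0.84 [220. 223. 266. 277.] med [0.716 0.096 0.056] lo [0.64  0.041 0.009] hi [0.766 0.144 0.077]
scene tray_y_mid 0.9 [371. 216. 422. 255.] med [0.488 0.534 0.025] lo [0.428 0.462 0.003] hi [0.557 0.599 0.056]
scene tray_y_mid 0.66 [333. 168. 366. 214.] med [0.366 0.37  0.024] lo [0.31  0.319 0.002] hi [0.441 0.415 0.057]
scene tray_y_mid 0.59 [256. 238. 302. 291.] med [0.709 0.204 0.023] lo [0.649 0.155 0.002] hi [0.782 0.254 0.056]
scene tray_y_mid 0.53 [284. 211. 304. 222.] med [0.602 0.223 0.134] lo [0.525 0.196 0.044] hi [0.634 0.248 0.2  ]
scene tray_z_mid 0.69 [153. 199. 199. 245.] med [ 0.664 -0.152  0.019] lo [ 0.60
[... 1600 characters left out ...]
78 0.25  0.058]
top tray_z_mid 0.57 [296. 146. 330. 193.] med [ 0.673 -0.15   0.009] lo [ 0.602 -0.198  0.   ] hi [ 0.733 -0.095  0.059]
top board 0.62 [187. 177. 331. 216.] med [0.558 0.051 0.021] lo [ 0.514 -0.184  0.01 ] hi [0.599 0.277 0.13 ]
top hammer_grip 0.8 [232. 214. 305. 248.] med [0.439 0.037 0.024] lo [ 0.405 -0.102  0.001] hi [0.499 0.123 0.031]
top jar 0.67 [344. 197. 370. 222.] med [ 0.527 -0.279  0.098] lo [ 0.499 -0.318  0.001] hi [ 0.573 -0.252  0.105]
top tack_tin 0.84 [148. 159. 177. 192.] med [0.647 0.378 0.02 ] lo [0.601 0.336 0.001] hi [0.692 0.42  0.033]
top tack_tin 0.19 [196. 164. 214. 185.] med [0.614 0.218 0.175] lo [0.595 0.192 0.144] hi [0.632 0.245 0.201]
1.05
```

View pics/scenez.png

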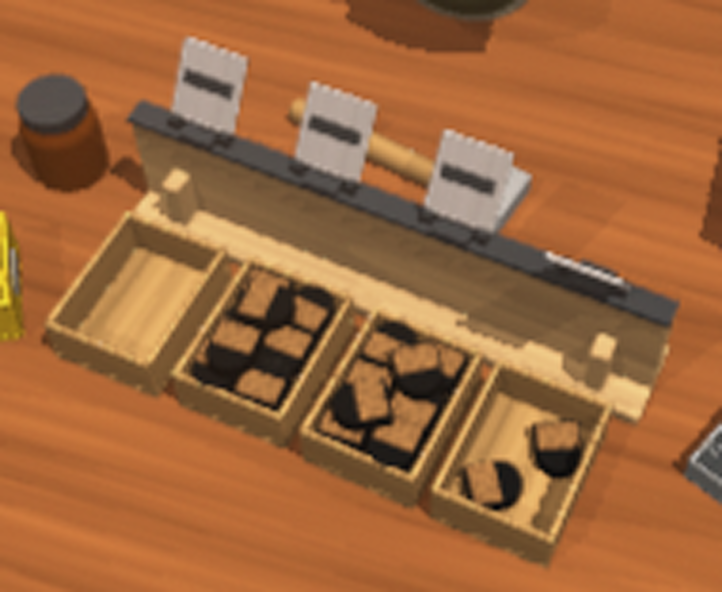

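View pics/topz.png

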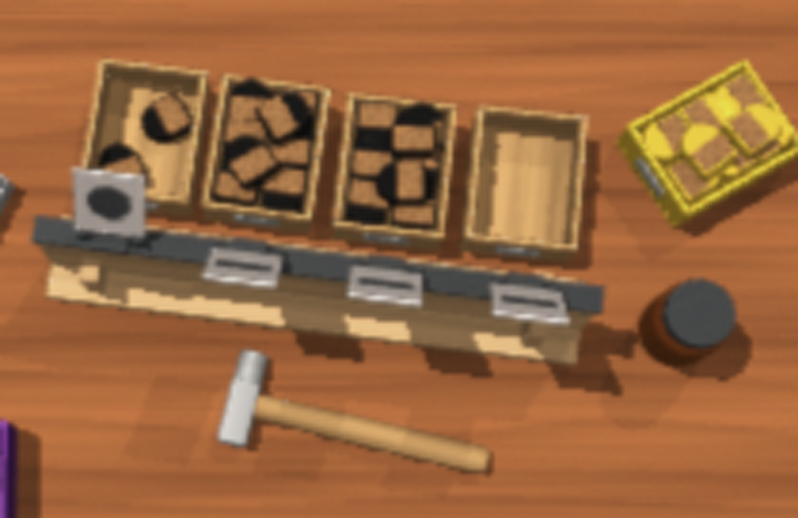

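The top and scene views agree. From robot left (+y) to right:

| Tray | Tag now | Action |
|---|---|---|
| Two heels | Over the tray (top zoom ≈(108,202)) | Push towards the robot |
| Full | Robot side (y≈0.108) | Push over |
| Full | Robot side (y≈-0.007) | Push over |
| Empty | Robot side | Leave |

I'll raise the arm, turn it square to the board and shut the gripper.

jog_arm(
  plan=[
    [[0,0,-0.8,0,0,0.91],[0,0,-0.8,0,0,0.91],[0,0,-0.8,0,0,0.91],[0,0,0,0,0,0]],
  ],
  grip=-1,
)

```text
time_s: 1.45
position: [0.1562, -0.5286, 0.3017]
tool_rot: [[0.992, -0.125, 0.001], [-0.125, -0.992, -0.008], [0.002, 0.008, -1.0]]
ft_force: [-0.1, 0.6, 0.4]
grip_width: 0.0281
```

```bash
cat >> h.py <<'E'
def delta(T):
    s=env.observe();return (s['tool_rot'].T@(np.array(T)-s['position']))/0.04
E
python3 - <<'E'
from h import *
s=env.observe();print(s['time_s'],s['position'],s['tool_rot'].round(4),s['grip_width'])
print(np.degrees(np.arctan2(s['tool_rot'][1,0],s['tool_rot'][0,0])))
# board fit from tag centres (mean of views)
C=np.array([[.528,-.127],[.5435,-.0065],[.557,.1085]]);a=np.polyfit(C[:,1],C[:,0],1)[0];print('yaw',-np.degrees(np.arctan(a)))
n=np.array([1,-a])/np.hypot(1,a)
for c in C[1:]: print('hinge',c+.02*n,'start',c+.02*n-.085*n,'end',c+.02*n+0.01*n)
c=np.array([.612,.2185]);print('hinge d',c-.02*n,'start',c+.062*n)
print(delta([*(C[1]+.02*n-.085*n),.30]))
E
```

```text
1.45 [ 0.15624225 -0.52859821  0.30167846] [[ 9.922e-01 -1.245e-01  6.000e-04]
 [-1.245e-01 -9.922e-01 -8.300e-03]
 [ 1.600e-03  8.200e-03 -1.000e+00]] 0.028101456761971844
-7.152696485874171
yaw -7.022656207004563
hinge [ 0.56334996 -0.00894524] start [0.47898764 0.00144702] end [ 0.57327494 -0.01016785]
hinge [0.57684996 0.10605476] start [0.49248764 0.11644702] end [0.58677494 0.10483215]
hinge d [0.59215004 0.22094524] start [0.67353487 0.21091977]
[  6.35581517 -14.15262147  -0.0633103 ]
```

jog_arm(
  plan=[
    [[0.42,-0.94,0,0,0,0],[0.42,-0.94,0,0,0,0],[0.42,-0.94,0,0,0,0],[0.42,-0.94,0,0,0,0],[0.42,-0.94,0,0,0,0],[0.42,-0.94,0,0,0,0],[0.42,-0.94,0,0,0,0],[0.42,-0.94,0,0,0,0],[0.42,-0.94,0,0,0,0],[0.42,-0.94,0,0,0,0]],
  ],
)

```text
time_s: 2.45
position: [0.3689, -0.1728, 0.2969]
tool_rot: [[0.993, -0.12, -0.0], [-0.12, -0.993, 0.0], [-0.0, -0.0, -1.0]]
ft_force: [0.6, -0.6, -0.2]
grip_width: -0.0001
```

jog_arm(
  plan=[
    [[0.42,-0.94,0,0,0,0],[0.42,-0.94,0,0,0,0],[0.42,-0.94,0,0,0,0],[0.42,-0.94,0,0,0,0],[0.42,-0.94,0,0,0,0],[0,0,0,0,0,0]],
  ],
)

```text
time_s: 3.05
position: [0.4758, 0.0053, 0.2963]
tool_rot: [[0.993, -0.115, -0.001], [-0.115, -0.993, 0.001], [-0.001, -0.001, -1.0]]
ft_force: [-0.8, -0.5, -1.3]
grip_width: 0.0
```

```bash
python3 - <<'E'
from h import *
s=env.observe();print(s['time_s'],s['position'],s['grip_width'],delta([.479,.0014,.177]))
p,d=vision.get_image('wrist');cv2.imwrite('pics/w1.png',p[:,:,::-1])
E
```

```text
3.05 [0.47579785 0.00529565 0.29633945] 4.34256364188657e-07 [0.09392786 0.09062535 2.983295  ]
```

View pics/w1.png

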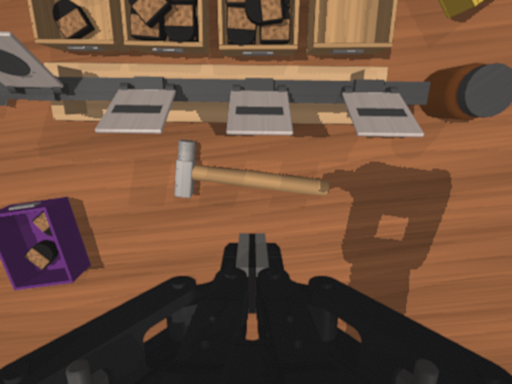

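jog_arm(
  plan=[
    [[0,0.1,0.6,0,0,0],[0,0,0.8,0,0,0],[0,0,0.8,0,0,0],[0,0,0.7,0,0,0],[0.2,0,0,0,0,0],[0.3,0,0,0,0,0],[0.3,0,0,0,0,0],[0.3,0,0,0,0,0],[0.3,0,0,0,0,0],[0.3,0,0,0,0,0]],
  ],
)

```text
time_s: 4.1
position: [0.543, -0.0114, 0.183]
tool_rot: [[0.993, -0.122, 0.002], [-0.122, -0.993, -0.001], [0.002, 0.0, -1.0]]
ft_force: [-0.6, -0.1, 0.1]
grip_width: 0.0001
```

jog_arm(
  plan=[
    [[0.3,0,0,0,0,0],[0.3,0,0,0,0,0],[0.2,0,0,0,0,0],[0,0,0,0,0,0],[0,0,0,0,0,0]],
  ],
)

```text
time_s: 4.6
position: [0.5734, -0.0145, 0.1817]
tool_rot: [[0.993, -0.122, 0.0], [-0.122, -0.993, -0.0], [0.0, 0.0, -1.0]]
ft_force: [0.6, 0.0, -0.0]
grip_width: 0.0002
```

```bash
python3 - <<'E'
from h import *
s=env.observe();print(s['time_s'],s['position'],s['ft_force'])
p,d=vision.get_image('scene');cv2.imwrite('pics/s2.png',cv2.resize(p[120:300,120:350,::-1],None,fx=3.4,fy=3.3))
E
```

```text
4.6 [ 0.57338846 -0.01450282  0.1817383 ] [ 0.59511307  0.02145345 -0.0030438 ]
```

View pics/s2.png

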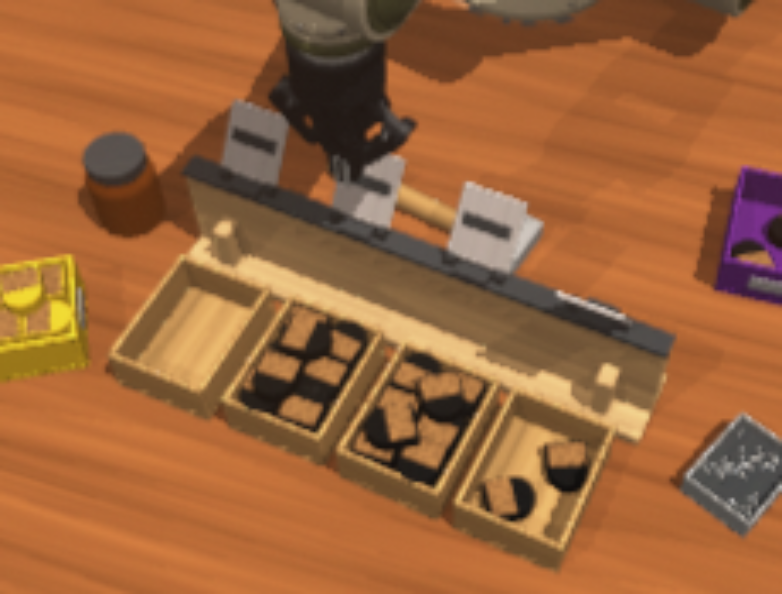

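```bash
python3 - <<'E'
from h import *
s=env.observe();print(s['time_s'],s['position'],s['ft_force'],s['q'])
print(proj('scene',s['position']), proj('scene',[.5635,-.009,.135]))
a,_=vision.get_image('wrist');b,_=vision.get_image('scene');c,_=vision.get_image('top')
f=lambda p,x0,y0,x1,y1:cv2.resize(p[y0:y1,x0:x1,::-1],(380,300),interpolation=2)
cv2.imwrite('pics/m3.png',np.vstack([np.hstack([f(a,0,0,512,384),f(b,170,140,290,235)]),np.hstack([f(c,180,120,340,246),f(c,230,160,310,223)])])[:600,:760])
E
```

```text
4.65 [ 0.57322587 -0.01437414  0.18171001] [-0.04046416  0.04881097  0.2860459 ] [-1.32598724e+01  2.49750104e+01  7.25009073e+01 -2.24844546e-03
  8.25145650e+01  8.37198655e+01]
[[222.48940803 179.58827019]] [[226.03581499 187.00185837]]
```

View pics/m3.png

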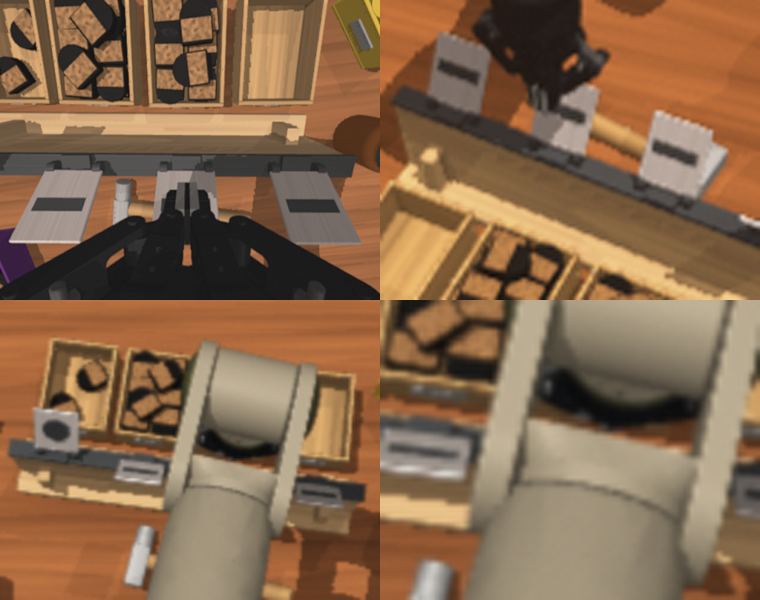

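```bash
python3 - <<'E'
from h import *
p,d=vision.get_image('scene')
for v in range(166,192,2):
    for u in (218,222,226,230,234,237):
        w=world('scene',np.array(u),np.array(v),d[v,u]); print(np.round(w*1000).astype(int),p[v,u].mean().astype(int),end=' ')
    print()
cv2.imwrite('pics/s4.png',cv2.resize(p[150:200,200:260,::-1],None,fx=12,fy=12,interpolation=0))
E
```

```text
[584 -20 254] 29 [584  -7 259] 27 [586   6 267] 30 [587  18 272] 29 [592  32 282] 92 [362 -47  -2] 113 
[583 -21 244] 79 [586  -7 252] 33 [588   6 259] 28 [589  19 265] 39 [528   7 193] 149 [531  17 200] 158 
[581 -22 233] 63 [583  -9 239] 64 [574   0 233] 41 [536  -4 188] 153 [532   8 188] 150 [533  18 193] 151 
[578 -24 219] 64 [584  -9 232] 80 [576   0 227] 60 [535  -4 177] 153 [537  10 185] 151 [537  19 189] 146 
[426 -98   6] 94 [586  -9 225] 82 [544 -14 174] 58 [540  -3 174] 92 [539  10 178] 152 [539  20 182] 147 
[433 -95   2] 117 [545 -28 161] 98 [544 -15 165] 106 [545  -1 171] 54 [544  12 175] 82 [542  21 175] 159 
[550 -40 151] 114 [549 -27 156] 113 [549 -13 161] 114 [546  -1 162] 118 [550  14 172] 91 [435 -21  23] 153 
[554 -39 147] 114 [551 -26 149] 114 [552 -12 156] 124 [552   1 160] 165 [550  13 163] 164 [441 -18  20] 130 
[557 -38 142] 105 [556 -24 146] 114 [556 -11 150] 171 [556   2 155] 166 [555  15 160] 167 [443 -18  10] 82 
[565 -35 141] 47 [561 -23 141] 106 [558 -11 143] 171 [1201  273 1047] 165 [557  15 152] 167 [443 -18  -1] 104 
[564 -36 129] 38 [562 -23 132] 57 [560 -11 135] 124 [562   4 143] 165 [558  16 143] 160 [453 -15   1] 125 
[568 -35 125] 70 [569 -20 132] 74 [565  -9 131] 80 [561   3 132] 96 [563  17 140] 154 [461 -12   1] 121 
[569 -35 115] 63 [574 -19 129] 58 [572  -6 131] 82 [562   3 122] 46 [563  17 129] 63 [558  25 126] 94
```

View pics/s4.png

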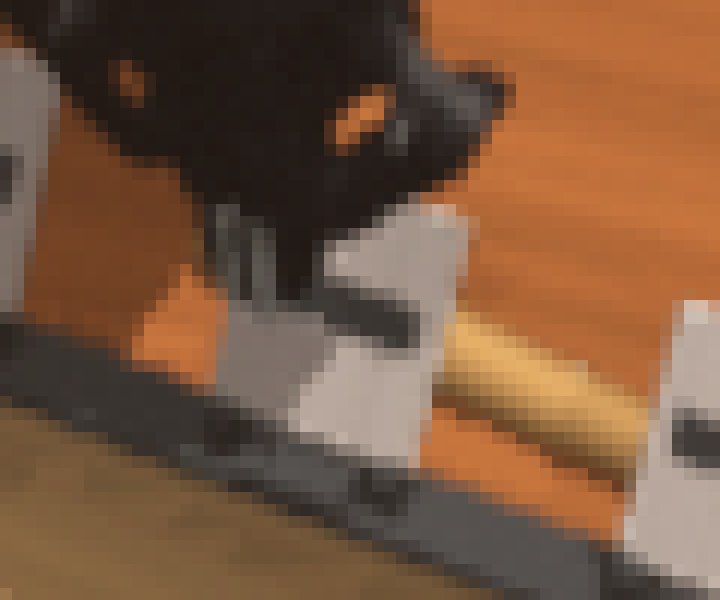

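```bash
python3 - <<'E'
from h import *
s=env.observe();T=s['position'];print(s['time_s'],T)
for n in('scene','wrist'):
    p,d=vision.get_image(n)
    v,u=np.nonzero(d>0);W=world(n,u,v,d[v,u])
    r=W-T;k=(np.hypot(r[:,0],r[:,1])<.03)&(W[:,2]>.2) 
    Z=W[k];o=np.argsort(Z[:,2])[:25]
    print(n,k.sum(),'proj',proj(n,T)); print(np.c_[u[k][o],v[k][o],Z[o]*1000].round().astype(int).tolist())
cv2.imwrite('pics/w4.png',p[:,:,::-1])
E
```

```text
4.85 [ 0.57323259 -0.01418925  0.18154974]
scene 710 proj [[222.54927691 179.6381742 ]]
[[223, 175, 581, -8, 215], [221, 175, 584, -13, 217], [222, 175, 584, -10, 218], [219, 174, 583, -19, 218], [223, 174, 580, -8, 218], [218, 172, 578, -24, 220], [220, 174, 584, -16, 220], [221, 174, 584, -13, 221], [219, 173, 583, -19, 222], [222, 174, 584, -10, 222], [220, 173, 582, -16, 222], [223, 173, 580, -8, 223], [217, 171, 578, -27, 223], [226, 172, 574, -1, 223], [226, 171, 571, -2, 224], [224, 174, 585, -3, 226], [217, 170, 577, -27, 226], [219, 172, 582, -19, 226], [225, 173, 581, -1, 226], [227, 170, 569, 1, 227], [221, 173, 585, -12, 227], [224, 173, 582, -4, 227], [225, 172, 578, -2, 227], [222, 173, 585, -9, 229], [221, 172, 583, -12, 229]]
wrist 20559 proj [[253.05481257 225.69195021]]
[[254, 234, 583, -16, 216], [245, 234, 583, -11, 216], [264, 234, 582, -21, 216], [246, 234, 584, -12, 216], [252, 234, 583, -15, 216], [251, 234, 583, -14, 216], [244, 234, 584, -11, 216], [242, 234, 584, -10, 216], [250, 234, 583, -14, 216], [255, 234, 583, -16, 217], [260, 234, 583, -19, 217], [259, 234, 583, -18, 217], [241, 234, 584, -9, 217], [261, 234, 583, -19, 217], [263, 234, 583, -20, 217], [262, 234, 583, -20, 217], [256, 234, 583, -17, 217], [253, 234, 584, -15, 217], [257, 234, 583, -17, 217], [249, 234, 584, -13, 217], [248, 234, 584, -13, 217], [243, 234, 584, -10, 217], [240, 234, 584, -9, 217], [256, 235, 583, -17, 217], [260, 235, 583, -19, 217]]
```

View pics/w4.png

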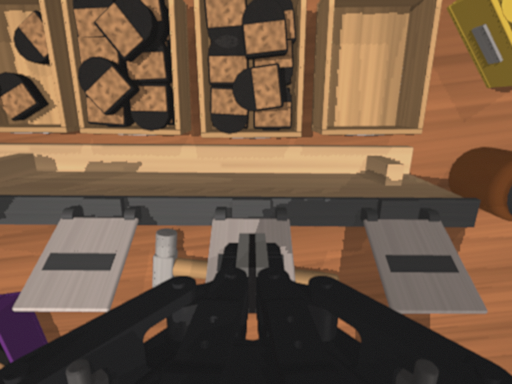

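Scene and wrist depth both put the real fingertips at z≈0.216, while the reported TCP is at 0.182. The true tips are about 34 mm higher than reported, so they passed over the tag without touching it. I'll back out, go about 38 mm lower and push again.

jog_arm(
  plan=[
    [[-0.6,0,0,0,0,0],[-0.7,0,0,0,0,0],[-0.7,0,0,0,0,0],[-0.5,0,0,0,0,0],[0,-0.08,0.4,0,0,0],[0,0,0.5,0,0,0],[0,0,0,0,0,0]],
  ],
)

```text
time_s: 5.65
position: [0.4733, 0.0014, 0.1438]
tool_rot: [[0.993, -0.121, -0.004], [-0.121, -0.993, 0.001], [-0.004, -0.0, -1.0]]
ft_force: [-0.2, 0.1, 0.5]
grip_width: 0.0
```

```bash
python3 - <<'E'
from h import *
s=env.observe();T=s['position'];print(s['time_s'],T)
n='wrist';p,d=vision.get_image(n)
v,u=np.nonzero(d>0);W=world(n,u,v,d[v,u]);r=W-T
k=(np.hypot(r[:,0],r[:,1])<.03)&(W[:,2]>.14)
print(np.percentile(W[k],1,0),W[k][:,0].max(),W[k][:,2].min())
k2=(u>170)&(u<340)&(v<225)&(W[:,2]>.13);print('tag',W[k2].min(0),W[k2].max(0))
cv2.imwrite('pics/w5.png',p[:,:,::-1])
E
```

```text
5.65 [0.47329578 0.00144093 0.14376376]
[ 0.46352101 -0.02645339  0.18538683] 0.49664790113144824 0.17898790487358737
tag [ 0.51902707 -0.04022353  0.13029928] [0.57731697 0.02300593 0.2029226 ]
```

View pics/w5.png

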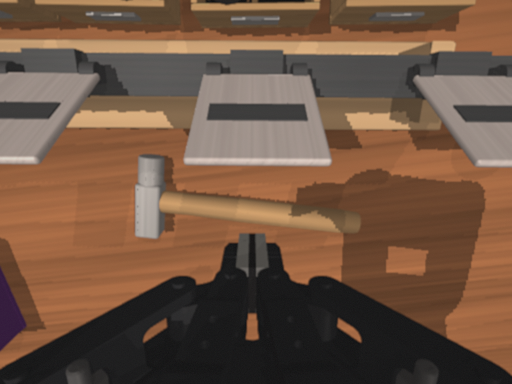

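jog_arm(
  plan=[
    [[0.2,0,0,0,0,0],[0.3,0,0,0,0,0],[0.3,0,0,0,0,0],[0.3,0,0,0,0,0],[0.3,0,0,0,0,0],[0.3,0,0,0,0,0],[0.3,0,0,0,0,0],[0.3,0,0,0,0,0],[0.2,0,0,0,0,0],[0,0,0,0,0,0]],
  ],
)

```text
time_s: 6.7
position: [0.575, -0.0113, 0.1457]
tool_rot: [[0.993, -0.121, 0.001], [-0.121, -0.993, -0.0], [0.001, 0.0, -1.0]]
ft_force: [0.4, -0.2, 0.1]
grip_width: 0.0
```

jog_arm(
  plan=[
    [[0,0,0,0,0,0],[0,0,0,0,0,0]],
  ],
)

```text
time_s: 6.9
position: [0.5736, -0.011, 0.1455]
tool_rot: [[0.993, -0.121, 0.0], [-0.121, -0.993, 0.0], [0.0, -0.0, -1.0]]
ft_force: [-0.8, -0.4, 0.4]
grip_width: 0.0003
```

```bash
python3 - <<'E'
from h import *
s=env.observe();print(s['time_s'],s['position'],s['ft_force'])
p,d=vision.get_image('scene');cv2.imwrite('pics/s6.png',cv2.resize(p[140:240,170:290,::-1],None,fx=6,fy=6,interpolation=2))
E
```

```text
6.9 [ 0.57358385 -0.01100385  0.14553708] [-0.81502557 -0.38205727  0.4360238 ]
```

View pics/s6.png

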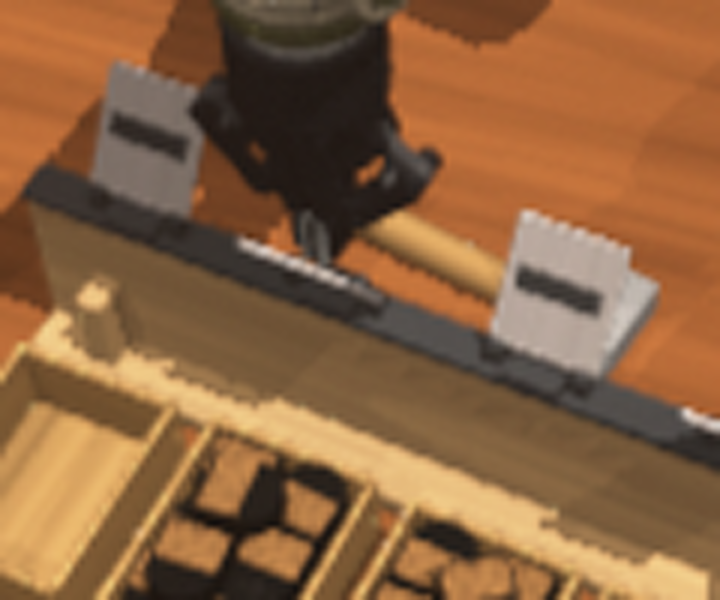

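Tag flipped over (zoom ≈(310,265) shows only its edge). Next I'll do the neighbour, 118 mm to the left.

jog_arm(
  plan=[
    [[-0.6,0,0,0,0,0],[-0.7,0,0,0,0,0],[-0.7,0,0,0,0,0],[-0.5,0,0,0,0,0],[0,-0.7,0,0,0,0],[0,-0.8,0,0,0,0],[0,-0.8,0,0,0,0],[0,-0.6,0,0,0,0],[0,0,0,0,0,0]],
  ],
)

```text
time_s: 7.85
position: [0.4885, 0.1184, 0.1455]
tool_rot: [[0.993, -0.118, 0.0], [-0.118, -0.993, 0.0], [0.0, -0.001, -1.0]]
ft_force: [-0.2, -0.5, 0.5]
grip_width: -0.0001
```

jog_arm(
  plan=[
    [[0.2,0,0,0,0,0],[0.3,0,0,0,0,0],[0.3,0,0,0,0,0],[0.3,0,0,0,0,0],[0.3,0,0,0,0,0],[0.3,0,0,0,0,0],[0.3,0,0,0,0,0],[0.3,0,0,0,0,0],[0.2,0,0,0,0,0],[0,0,0,0,0,0]],
  ],
)

```text
time_s: 8.85
position: [0.5888, 0.1029, 0.1451]
tool_rot: [[0.992, -0.123, 0.0], [-0.123, -0.992, -0.0], [0.0, 0.0, -1.0]]
ft_force: [0.6, 0.6, -0.6]
grip_width: 0.0002
```

jog_arm(
  plan=[
    [[0,0,0,0,0,0],[0,0,0,0,0,0]],
  ],
)

```text
time_s: 9.05
position: [0.5876, 0.1039, 0.1454]
tool_rot: [[0.993, -0.122, -0.0], [-0.122, -0.993, -0.0], [-0.0, 0.0, -1.0]]
ft_force: [-0.0, -0.8, 0.1]
grip_width: -0.0002
```

```bash
python3 - <<'E'
from h import *
s=env.observe();print(s['time_s'],s['position'],s['ft_force'])
p,d=vision.get_image('scene');cv2.imwrite('pics/s7.png',cv2.resize(p[140:240,190:330,::-1],None,fx=5.5,fy=5.5,interpolation=2))
E
```

```text
9.05 [0.58756442 0.10393688 0.14539547] [-0.00303296 -0.77497114  0.13625341]
```

View pics/s7.png

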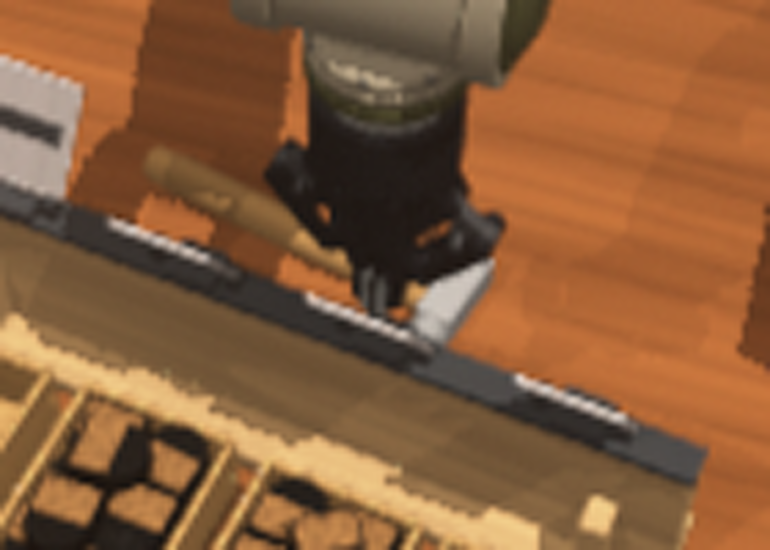

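Both full-tray tags are over (zoom ≈(165,245) and (365,320)). Next I rise over the left tag and come down on its tray side.

jog_arm(
  plan=[
    [[-0.2,0,-0.5,0,0,0],[0,0,-0.8,0,0,0],[0,0,-0.8,0,0,0],[0,0,-0.8,0,0,0],[0.5,-0.7,-0.1,0,0,0],[0.6,-0.8,0,0,0,0],[0.6,-0.8,0,0,0,0],[0.4,-0.6,0,0,0,0],[0,0,0,0,0,0]],
  ],
)

```text
time_s: 10.0
position: [0.6783, 0.2126, 0.2633]
tool_rot: [[0.993, -0.119, -0.002], [-0.119, -0.993, 0.0], [-0.002, 0.0, -1.0]]
ft_force: [0.3, -0.2, -0.3]
grip_width: -0.0003
```

```bash
python3 - <<'E'
from h import *
s=env.observe();print(s['time_s'],s['position'],s['tool_rot'].round(3),delta([.676,.2105,.145]))
p,d=vision.get_image('wrist');cv2.imwrite('pics/w8.png',p[:,:,::-1])
E
```

```text
10.0 [0.6782738  0.21261767 0.26328572] [[ 0.993 -0.119 -0.002]
 [-0.119 -0.993  0.   ]
 [-0.002  0.    -1.   ]] [-0.04448455  0.05921147  2.95723583]
```

View pics/w8.png

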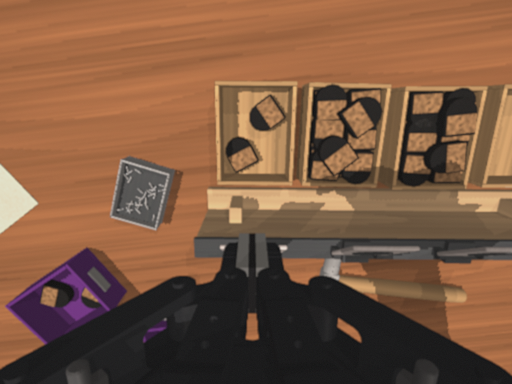

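jog_arm(
  plan=[
    [[0,0,0.6,0,0,0],[0,0,0.8,0,0,0],[0,0,0.8,0,0,0],[0,0,0.7,0,0,0],[0,0,0,0,0,0]],
  ],
)

```text
time_s: 10.55
position: [0.6752, 0.2089, 0.1458]
tool_rot: [[0.992, -0.122, -0.008], [-0.122, -0.993, -0.001], [-0.007, 0.002, -1.0]]
ft_force: [0.4, 0.1, -0.7]
grip_width: 0.0001
```

```bash
python3 - <<'E'
from h import *
s=env.observe();print(s['time_s'],s['position'],s['ft_force'],delta([.583,.222,.145]))
p,d=vision.get_image('scene');cv2.imwrite('pics/s9.png',cv2.resize(p[150:300,220:360,::-1],None,fx=4,fy=4,interpolation=2))
E
```

```text
10.55 [0.67518707 0.20890645 0.14584928] [ 0.36187031  0.11290815 -0.7006172 ] [-2.32718195 -0.04355387  0.03825486]
```

View pics/s9.png

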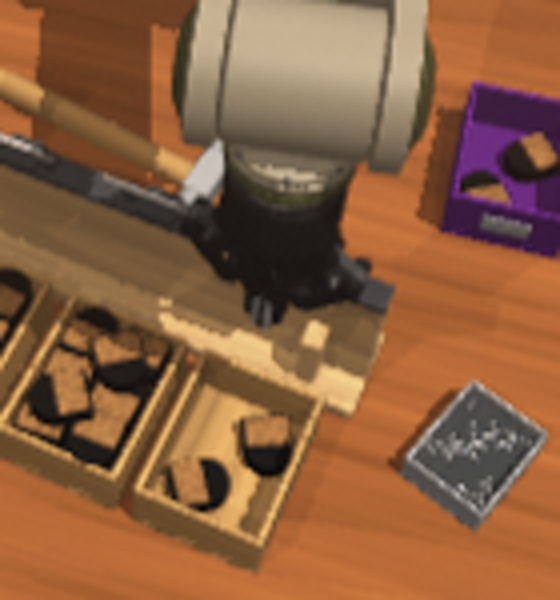

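jog_arm(
  plan=[
    [[-0.2,0,0,0,0,0],[-0.3,0,0,0,0,0],[-0.3,0,0,0,0,0],[-0.3,0,0,0,0,0],[-0.3,0,0,0,0,0],[-0.3,0,0,0,0,0],[-0.3,0,0,0,0,0],[-0.3,0,0,0,0,0],[-0.1,0,0,0,0,0],[0,0,0,0,0,0]],
  ],
)

```text
time_s: 11.6
position: [0.5822, 0.2218, 0.1511]
tool_rot: [[0.993, -0.121, 0.003], [-0.121, -0.993, 0.0], [0.003, -0.001, -1.0]]
ft_force: [-0.0, 0.8, -0.1]
grip_width: 0.0
```

jog_arm(
  plan=[
    [[0,0,0,0,0,0],[0,0,0,0,0,0],[0,0,-0.6,0,0,0],[0,0,-0.8,0,0,0],[0,0,-0.8,0,0,0],[0,0,-0.8,0,0,0],[0,0,0,0,0,0]],
  ],
)

```text
time_s: 12.3
position: [0.5838, 0.2218, 0.2741]
tool_rot: [[0.993, -0.122, 0.009], [-0.122, -0.993, 0.002], [0.008, -0.003, -1.0]]
ft_force: [-0.9, -0.2, 0.4]
grip_width: -0.0001
```

```bash
python3 - <<'E'
from h import *
s=env.observe();print(s['time_s'],s['position'],s['ft_force'])
p,d=vision.get_image('scene');q,_=vision.get_image('top')
cv2.imwrite('pics/s10.png',np.hstack([cv2.resize(p[140:290,150:330,::-1],(400,330)),cv2.resize(q[120:260,175:345,::-1],(400,330))]))
E
```

```text
12.3 [0.58379443 0.22181383 0.27407251] [-0.89655725 -0.20660577  0.39836199]
```

View pics/s10.png

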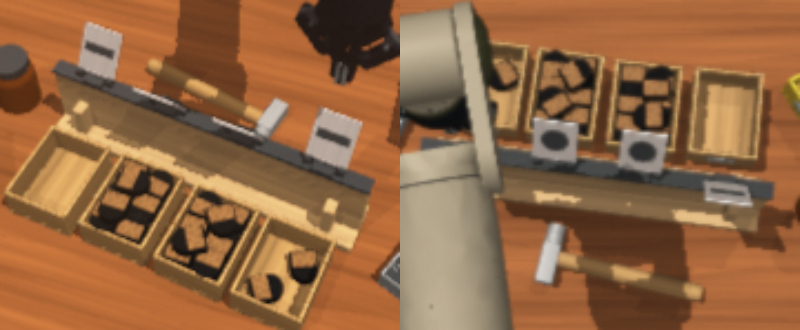

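All four look right. Before handing in, I'll check their rest positions and the bystanders numerically.

```bash
python3 - <<'E'
from h import *
for n in('scene','top'):
    p,d=vision.get_image(n)
    for q in('tag_a','tray_w_mid','tray_y_mid','tray_z_mid','hammer_grip','jar','tack_tin'):
        for r in spotter.trace(n,q)[:6]:
            if r['score']<.4: continue
            v,u=np.nonzero(r['pixels']); dd=d[v,u];k=dd>0
            W=world(n,u[k],v[k],dd[k])
            print(n,q,round(r['score'],2),'med',np.median(W,0).round(3),'lo',np.percentile(W,3,0).round(3),'hi',np.percentile(W,97,0).round(3))
print(env.observe()['time_s'])
E
```

```text
scene tag_a 0.94 med [ 0.529 -0.126  0.171] lo [ 0.511 -0.152  0.144] hi [ 0.544 -0.1    0.197]
scene tag_a 0.77 med [0.573 0.225 0.171] lo [0.556 0.197 0.143] hi [0.591 0.251 0.197]
scene tray_w_mid 0.97 med [0.715 0.097 0.056] lo [0.638 0.042 0.008] hi [0.766 0.145 0.077]
scene tray_w_mid 0.42 med [0.577 0.224 0.162] lo [0.553 0.195 0.126] hi [0.604 0.252 0.198]
scene tray_y_mid 0.77 med [0.489 0.534 0.025] lo [0.428 0.461 0.002] hi [0.558 0.599 0.056]
scene tray_y_mid 0.57 med [0.71  0.203 0.022] lo [0.65  0.153 0.002] hi [0.782 0.254 0.056]
scene tray_z_mid 0.87 med [ 0.666 -0.151  0.018] lo [ 0.605 -0.196  0.002] hi [ 0.736 -0.091  0.056]
scene tray_z_mid 0.67 med [0.65  0.379 0.019] lo [0.601 0.339 0.007] hi [0.696 0.42  0.031]
scene hammer_grip 0.81 med [0.443 0.031 0.023] lo [ 0.413 -0.097  0.009] hi [0.484 0.129 0.029]
scene jar 0.8 med [ 0.548 -0.272  0.074] lo [ 0.508 -0.311  0.003] hi [ 0.567 -0.25   0.103]
scene tack_tin 0.7 med [0.648 0.381 0.019] lo [0.6   0.34  0.009] hi [0.695 0.42  0.031]
top tag_a 0.73 med [ 0.584 -0.015  0.174] lo [ 0.566 -0.043  0.142] hi [0.602 
[... 428 characters left out ...]
[0.313 0.338 0.001] hi [0.435 0.412 0.058]
top tray_y_mid 0.73 med [0.491 0.535 0.022] lo [0.429 0.461 0.001] hi [0.551 0.597 0.058]
top tray_y_mid 0.7 med [ 0.526 -0.275  0.099] lo [ 0.501 -0.308  0.028] hi [ 0.557 -0.252  0.106]
top tray_y_mid 0.57 med [0.722 0.176 0.022] lo [ 0.646  0.149 -0.   ] hi [0.775 0.199 0.059]
top tray_z_mid 0.6 med [ 0.673 -0.151  0.009] lo [ 0.603 -0.197  0.001] hi [ 0.733 -0.096  0.058]
top hammer_grip 0.74 med [0.442 0.048 0.025] lo [ 0.408 -0.096  0.015] hi [0.498 0.123 0.031]
top jar 0.96 med [ 0.526 -0.276  0.099] lo [ 0.499 -0.308  0.02 ] hi [ 0.556 -0.252  0.106]
top tack_tin 0.58 med [0.641 0.403 0.021] lo [0.578 0.272 0.003] hi [0.671 0.425 0.374]
13.2
```

```bash
python3 -c "
from rig import close_job
print(close_job())"
```

```text
the job is handed in; nothing more can be done
None
```

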